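# Line up and press shut the access panel of a test box

### The job

Close the sprung access panel of the grey test box. First turn the black round knob on its front deck until the pointer stands on the black mark line; then turn the metal wing of the quarter-turn fastener until the wing lies in line with the black front-to-back lines on the panel, so that its pin fits the slot below; then press the panel down flush onto its frame and finish while still holding it pressed shut. Leave the small things beside the box where they are.

Things in the scene. Friction and masses are not known exactly. Their poses are not given: they have to be found in the camera images.
- enclosure: grey painted metal test box, 200 x 180 x 70 mm high, fixed to the bench. Origin: centre of its underside; x points from the front deck (robot side) to the back, y to the left, z up. Its front 73 mm is a fixed deck whose top is 70 mm above the bench (two small sockets stick 12 mm out of its front face); the rest is covered by the hinged aluminium access panel
- knob_grip (a point): point on the axis of the round black knob, half-way up its grip. The knob stands upright at the left of the deck (70 mm in front of and 56 mm left of the box's origin); its grip is 36 to 38 mm in diameter, from 9 mm to 37 mm above the deck; this point is 25 mm above the deck. Turns with light friction (0.04 Nm)
- knob (a joint): angle of the knob, rad, counter-clockwise from above positive, 0 = pointer exactly on the mark, range -1.5 to 0.8, starts negative. It drives the pointer and the slotted receptacle under the panel by a rack: 15 mm to the left (+y of the box) per rad. Stays where it is left
- pointer_tip (a point): tip of the small dark pointer, 10 mm wide, that slides left and right along a black slot in the aluminium scale plate on the deck and points at the robot side; about 4 mm above the deck
- mark (a point): inner end of the black mark line (2.5 mm wide, 18 mm long, front to back) on the scale plate, 4 mm above the deck; the pointer is aligned when its tip has the same y as this point in the box's frame
- wing (a joint): angle of the fastener's wing, rad, counter-clockwise from above positive; 0 = wing lies front to back (along the x of the box), in line with the lines on the panel, and its cross pin fits the slot; 1.57 = crosswise. Range -0.6 to 1.75, starts 0.7 to 1.55; turns with light friction (0.05 Nm), stays where left
- wing_grip (a point): grip point on the fastener's axis, 24 mm above the panel's upper face; x points along the wing. The steel wing is an upright flat 34 mm long, 9 mm thick, from 9 to 35 mm above the panel's upper face (round 31 mm boss under it, up to 5 mm), near the middle of the panel's front edge
- panel (a joint): opening angle of the access panel, rad: 0 = flush on the frame, 0.14 = resting open against its stop (front edge about 17 mm up). A spring in the hinge holds it open; at the pads it takes 4 to 7 N to press it down and about 7 N to keep it down, and it rises again when let go. With the wing or the pointer out of line the pin lands on the receptacle and the panel stops at about 0.08 rad
- panel_plate: aluminium access panel, 120 x 172 x 3 mm, hinged along the back edge of the box. Origin on the hinge line at the underside of the panel, x to the back, z out of the panel's upper face
- press_left (a point): centre of the thin round rubber pad (30 mm diameter) on the panel's upper face, 50 mm left of the wing, 100 mm from the hinge: a good place to press
- press_right (a point): the same pad 50 mm right of the wing
- kapton_roll: bystander: roll of amber tape, 54 mm across, 13 mm high, lying left of the box
- heat_sink: bystander: finned metal heat sink 50 x 50 x 22 mm, right of the box
- usb_head: bystander: white mains USB charger 59 x 28 x 28 mm, some way left of the box

How it is judged (in metres and radians):
On the way, in this order (a step that is already met when the one before it is completed fails the run):
1. the pointer stands on the mark (within 4 mm) (y of pointer_tip in the frame of mark between -0.004 and 0.004 m), for 0.2 s.
2. the wing lies in line with the lines on the panel (within 10 degrees) (all of step 1 and value of joint wing between -0.175 and 0.175 rad), for 0.2 s.
At the end, for the whole second after the job is handed in: The panel is within 0.02 rad of shut and the robot is pressing it with more than 3 N through the last second; the pointer is within 4 mm of the mark and the wing within 10 degrees of the lines on the panel (all of step 2 and value of joint panel below 0.02 rad and contact force between any of the fingers, the arm and panel_plate above 3 N); the arm keeps its last pose, push and grip.
It fails at once if a small thing beside the box was moved by more than 20 mm (distance of any of kapton_roll, heat_sink, usb_head from where it was at the start of the episode above 0.02 m).
It also fails if it takes over 51 s, if anything falls off the work surface, if the arm or the gripper's body presses on something with over 40 N, if the wrist force passes 120 N, or if a joint passes its speed limit or range.

### The arm

A 6-joint arm with a two-finger parallel gripper is mounted at the origin on a cart in front of the work surface, level with it; the furniture and walls round the work are solid. World frame = base frame: x ahead of the robot, y to its left, z up, the work surface at z = 0. Lengths are in mm, angles in rad, forces in N, time in s.
With the tool pointing down it reaches from about 350 to 775 mm from the base axis. Payload 7.3 kg.
Tool frame: the origin (TCP) lies at the very end of the fingers, on their centre line; the grasp point (between the pads) lies bot.grip_point_offset behind it (bot.grip_point_offset is the distance from the TCP to the grasp point, in mm); z points along the fingers, y is the line along which they close (so a half turn about z gives the same grasp; the last joint's range is limited). The gripper opens to 92 mm and grips with 3 to 60 N. Pads are 19 mm wide; open, the fingers measure 130 mm over their backs; the gripper's body (75 mm by 190 mm) begins 47 mm behind the grasp point.
Start: joints at [-1.364, 0.342, 1.524, -0, 1.275, -0.146], TCP at [181.425, -492.676, 226.741] pointing down, gripper open.
Joint ranges: [-2.53, 2.53], [-0.77, 2.02], [0.04, 2.7], [-1, 4.14], [0.28, 2.66], [-3.11, 3.11]. Speed limits (rad/s): [2.57, 2.57, 3.14, 3.14, 3.14, 3.14].

### API

Orientations are given as [roll, pitch, yaw] about the fixed x, y, z axes, in that order (R = Rz(yaw) Ry(pitch) Rx(roll)).
In Python, from plant import bot gives the robot as it stands. The module is installed in compiled form; this text tells all that it offers.
- The arm moves only by the tool carry_out, never from a script. Its argument "plan" is a list of rows, each an object of numbers: "tx", "ty", "tz": the shift along the world's x, y, z in mm; "rx", "ry", "rz": the turn, a rotation vector about the world's x, y, z in rad. A call has 1 to 12 rows; each row shifts and turns the commanded pose from where the row before left it; what a row does not reach is not made up. A row lasts 1/10 s, in which the tool goes at most 50 mm and 8.59 degrees, less where a joint would pass 70% of its speed; a pose out of reach is approached as far as the arm can. A call with a gripper value outside its range is refused whole. "gripper" is the closure, from 0 (fully open) to 1 (shut), set as the call begins (left out, the last holds). The fingers move at their own pace and stop on an object; the grip force is fixed at half the most. Time passes only in rows, so rows that do not move let the fingers close. It gives the time, the measured TCP pose, the force, the opening and the grip force at its end, in the units of the state.
- bot.get_obs(): the state, without advancing time (a new reading comes with each control period).
- bot.capture(name): name is "scene" or "top" or "wrist"; returns the picture (400x640x3 uint8, red, green, blue); there is no depth.
- bot.camera_model(name): a dict with "camera_matrix" (3x3 intrinsics, pixels), "R" (3x3) and "t" (3): a world point X has camera coordinates R X + t. Camera axes: x right, y down, z forward; pixel columns grow to the right and rows downward; lengths in mm; the calibration is good to about 2 mm. A picture is of the moment at which its call begins: read the wrist's pose just before it. camera_model takes no time and is no camera call; for the wrist camera it gives the pose at the moment of the call.
- bot.close_job(): hands the job in; it is judged then, once.
The state is a dict: "time": time; "joint_positions": joint angles; "dq": joint speeds; "tau": joint torques, N m; "tool_pos": TCP position; "tcp_rot": TCP orientation; "contact_force": force on the tool from outside, world axes, zero at the start; "moment": the same for the moment, N m; "grip_width": finger opening in mm; "finger_force": force on a finger pad.
Only numpy, scipy, OpenCV 4.12 (cv2) and the standard library are available. Lean on these libraries where they do the work, as an engineer would, in place of code of your own. Each camera call takes 0.05 s, during which the arm holds its last target. There are 200 camera calls.

## Working session

There is one attempt and no reset: what is moved stays moved. The work goes in short steps, Python scripts to look and compute and a tool call to move; the robot and the scene stay as the last step left them, time stands still between calls to the robot, and variables do not carry over. Pictures are saved under pics/ and viewed, at most 10 in all, crops included, and the job is handed in when it is done.

Besides the shell and the picture viewer there is one more tool, called after "Request:" by a JSON object that holds its "method" and its "body". carry_out: Moves the arm, as the interface text tells. Its arguments: {"type":"object","properties":{"plan":{"type":"array"},"gripper":{"type":"number"}},"required":["plan"]}

```bash
mkdir -p pics; python3 - <<'E'
from plant import bot
import cv2,numpy as np
o=bot.get_obs(); print(o); print(bot.grip_point_offset)
for n in("top","scene"):
    im=bot.capture(n); cv2.imwrite(f"pics/{n}0.png",im[:,:,::-1])
    m=bot.camera_model(n); print(n,m)
E
```

```text
{'time': 0.0, 'joint_positions': array([-1.36398186e+00,  3.42712053e-01,  1.52499663e+00,  1.14168117e-05,
        1.27538151e+00, -1.46027616e-01]), 'dq': array([-1.03802082e-04, -5.25542423e-04,  1.61705369e-04, -1.26732006e-03,
       -8.26963659e-04, -7.09134907e-05]), 'tau': array([-2.52337195e-03, -4.31244707e+01, -2.44221228e+01,  7.15176109e-02,
        5.58408850e-02, -1.24109888e-04]), 'tool_pos': array([ 181.35143681, -492.26523347,  226.05760656]), 'tcp_rot': array([-3.14011264e+00, -2.28707180e-04,  3.52838579e-01]), 'contact_force': array([ 0.43826669, -0.52173469,  0.09338663]), 'moment': array([-0.00674602,  0.01419309, -0.00205028]), 'finger_force': 0.0, 'grip_width': 91.68439040832074}
18.8
top {'camera_matrix': array([[387.56290151,   0.        , 315.04732916],
       [  0.        , 387.56290151, 195.24062675],
       [  0.        ,   0.        ,   1.        ]]), 'R': array([[-0.0268527 , -0.99959512, -0.00940898],
       [-0.99202272,  0.02780662, -0.12295408],
       [ 0.12316593,  0.00603228, -0.99236776]]), 't': array([164.94997395, 597.07251737, 898.04643451])}
scene {'camera_matrix': array([[460.44664331,   0.        , 325.77362821],
       [  0.        , 460.44664331, 208.75738805],
       [  0.        ,   0.        ,   1.        ]]), 'R': array([[-0.87627969, -0.48154685, -0.01570155],
       [-0.19841492,  0.39037323, -0.89902184],
       [ 0.4390506 , -0.78467915, -0.43762221]]), 't': array([596.71446005, 160.45213068, 781.27856151])}
```

View pics/top0.png

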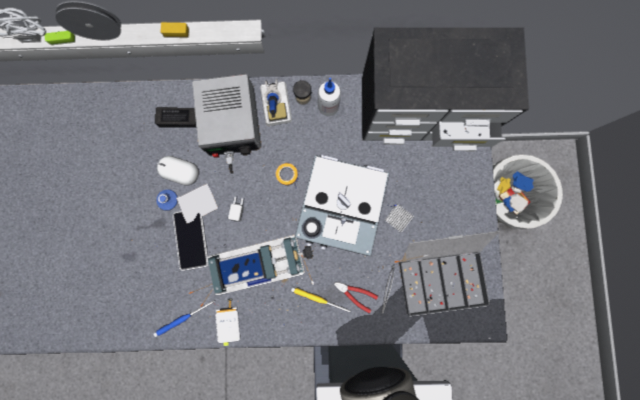

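View pics/scene0.png

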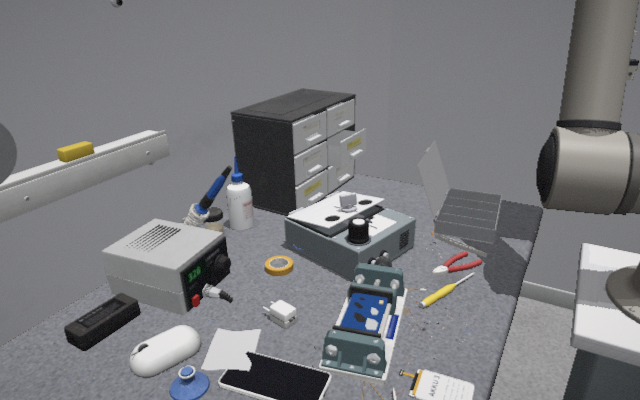

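The top view shows the box centred near (343,205), rotated slightly, with the knob at (312,228), wing at (344,200), pads at (321,197) and (364,208). I'll enlarge that area.

```bash
python3 - <<'E'
import cv2
im=cv2.imread("pics/top0.png")[150:260,285:400]
cv2.imwrite("pics/c1.png",cv2.resize(im,(690,600),interpolation=cv2.INTER_CUBIC)) # 6x, 5.4545
E
```

```text
(no output)
```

View pics/c1.png

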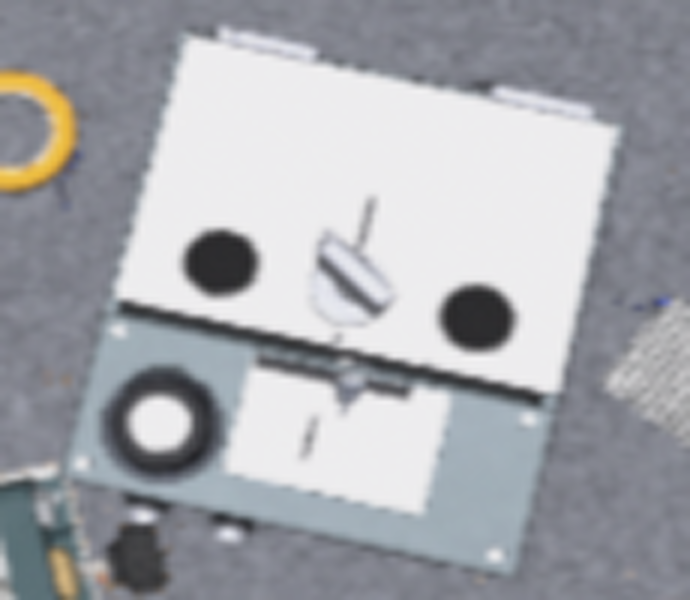

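The crop shows the deck's front corners at (72,482) and (512,573), and the panel's back corners at (187,38) and (618,128). The knob is at (160,422), the pads at (221,263) and (477,318), the pointer tip at (345,408) and the mark's inner end at (315,418). The wing runs from (322,245) to (388,300).

```bash
cat > h.py <<'E'
from plant import bot
import numpy as np
def ray(m,px,z):
    K,R,t=(np.array(m[k]) for k in("camera_matrix","R","t"))
    d=R.T@np.linalg.inv(K)@[px[0],px[1],1]; c=-R.T@t
    return c+d*(z-c[2])/d[2]
def crop(p): return (285+(p[0]+.5)/6-.5,150+(p[1]+.5)/5.4545-.5)
E
python3 - <<'E'
from h import *
m=bot.camera_model("top")
P={k:ray(m,crop(p),z) for k,p,z in[("fl",(72,482),70),("fr",(512,573),70),("bl",(187,38),72),("br",(618,128),72),("knobtop",(160,422),107),("padL",(221,263),87),("padR",(477,318),87),("tip",(345,408),74),("mark",(315,418),74),("w1",(322,245),122),("w2",(388,300),122)]}
for k in P: print(k,P[k].round(1))
print("w",np.linalg.norm(P['fl']-P['fr']),np.linalg.norm(P['bl']-P['br']), np.linalg.norm(P['padL']-P['padR']),np.linalg.norm(P['w1']-P['w2']))
for a,b in(("fr","fl"),("br","bl"),("padR","padL")):
    d=P[b]-P[a]; print("yaw",np.arctan2(-d[0],d[1]))
d=P["fl"]-P["fr"]+P["bl"]-P["br"]+P["padL"]-P["padR"]; y=np.arctan2(-d[0],d[1])
c,s=np.cos(y),np.sin(y); R=np.array([[c,-s],[s,c]]);
print("yaw",y)
fm=(P["fl"]+P["fr"])[:2]/2; bm=(P["bl"]+P["br"])[:2]/2
print("O",fm+R@[100,0],bm-R@[93,0],P["knobtop"][:2]-R@[-70,56])
O=(fm+R@[100,0]+P["knobtop"][:2]-R@[-70,56])/2
for k in P: print(k,(R.T@(P[k][:2]-O)).round(1))
E
```

```text
fl [499.6 193.4  70. ]
fr [457.2  26.7  70. ]
bl [688.8 144.2  72. ]
br [644.6 -22.6  72. ]
knobtop [522.3 158.4 107. ]
padL [588.9 133.8  87. ]
padR [563.1  37.5  87. ]
tip [527.7  88.   74. ]
mark [523.8  99.6  74. ]
w1 [591.1  97.1 122. ]
w2 [568.2  73.8 122. ]
w 171.99728455243255 172.52273689299986 99.69926624908858 32.63547963027948
yaw -0.24899954762707868
yaw -0.2590824605911041
yaw -0.26163163750659624
yaw -0.25575059669793615
O [575.14391588  84.77248214] [576.7045852   84.32520451] [575.89418019  86.49297797]
fl [-100.7   85.1]
fr [-99.6 -86.9]
bl [94.8 85.3]
br [ 94.2 -87.2]
knobtop [-69.9  56.9]
padL [ 0.8 50. ]
padR [  0.2 -49.7]
tip [-46.9  -9.8]
mark [-53.6   0.5]
w1 [12.2 15. ]
w2 [ -4.1 -13.3]
```

Everything agrees: box origin ≈ (575.5, 85.6) and yaw ≈ -0.256. The knob needs about +0.69 rad and the wing about -1.05 rad. I'll move over the knob with the tool yaw going to -0.606.

Request:
{"method": "carry_out", "body": {"plan": [{"tx": 35,"ty": 33,"tz": 8,"rz": -0.08},{"tx": 35,"ty": 33,"tz": 8,"rz": -0.08},{"tx": 35,"ty": 33,"tz": 8,"rz": -0.08},{"tx": 35,"ty": 33,"tz": 8,"rz": -0.08},{"tx": 35,"ty": 33,"tz": 8,"rz": -0.08},{"tx": 35,"ty": 33,"tz": 8,"rz": -0.08},{"tx": 15,"ty": 47,"rz": -0.08},{"tx": 15,"ty": 47,"rz": -0.08},{"tx": 15,"ty": 47,"rz": -0.08},{"tx": 15,"ty": 47,"rz": -0.08},{"tx": 15,"ty": 47,"rz": -0.08},{"tx": 15,"ty": 47,"rz": -0.08}], "gripper": 0}}

```text
invalid input at $.plan[0]: expected keys tx, ty, tz, rx, ry, rz
```

All six keys are required.

Request:
{"method": "carry_out", "body": {"plan": [{"tx": 35,"ty": 33,"tz": 8,"rx": 0,"ry": 0,"rz": -0.08},{"tx": 35,"ty": 33,"tz": 8,"rx": 0,"ry": 0,"rz": -0.08},{"tx": 35,"ty": 33,"tz": 8,"rx": 0,"ry": 0,"rz": -0.08},{"tx": 35,"ty": 33,"tz": 8,"rx": 0,"ry": 0,"rz": -0.08},{"tx": 35,"ty": 33,"tz": 8,"rx": 0,"ry": 0,"rz": -0.08},{"tx": 35,"ty": 33,"tz": 8,"rx": 0,"ry": 0,"rz": -0.08},{"tx": 15,"ty": 47,"tz": 0,"rx": 0,"ry": 0,"rz": -0.08},{"tx": 15,"ty": 47,"tz": 0,"rx": 0,"ry": 0,"rz": -0.08},{"tx": 15,"ty": 47,"tz": 0,"rx": 0,"ry": 0,"rz": -0.08},{"tx": 15,"ty": 47,"tz": 0,"rx": 0,"ry": 0,"rz": -0.08},{"tx": 15,"ty": 47,"tz": 0,"rx": 0,"ry": 0,"rz": -0.08},{"tx": 15,"ty": 47,"tz": 0,"rx": 0,"ry": 0,"rz": -0.08}], "gripper": 0}}

```text
time: 1.3
tool_pos: [481.5, -10.6, 274.6]
tcp_rot: [3.141, 0.0, -0.611]
contact_force: [1.0, -1.2, -0.2]
grip_width: 91.9
finger_force: 0.0
```

Request:
{"method": "carry_out", "body": {"plan": [{"tx": 10,"ty": 42,"tz": -15,"rx": 0,"ry": 0,"rz": 0},{"tx": 10,"ty": 42,"tz": -15,"rx": 0,"ry": 0,"rz": 0},{"tx": 10,"ty": 42,"tz": -15,"rx": 0,"ry": 0,"rz": 0},{"tx": 10,"ty": 42,"tz": -15,"rx": 0,"ry": 0,"rz": 0},{"tx": 0,"ty": 0,"tz": -24,"rx": 0,"ry": 0,"rz": 0},{"tx": 0,"ty": 0,"tz": 0,"rx": 0,"ry": 0,"rz": 0},{"tx": 0,"ty": 0,"tz": 0,"rx": 0,"ry": 0,"rz": 0}]}}

```text
time: 2.0
tool_pos: [521.1, 155.0, 190.7]
tcp_rot: [3.14, 0.001, -0.607]
contact_force: [-0.4, 0.1, 0.3]
grip_width: 91.8
finger_force: 0.0
```

```bash
python3 - <<'E'
from h import *
import cv2
m=bot.camera_model("wrist");im=bot.capture("wrist");cv2.imwrite("pics/w1.png",im[:,:,::-1])
print(bot.get_obs()["tool_pos"],bot.get_obs()["tcp_rot"]);import pickle;pickle.dump(m,open("w1.pkl","wb"))
K,R,t=(np.array(m[k]) for k in("camera_matrix","R","t"))
for n,p in(("knobtop",(522.3,157.7,107)),("mark",(523.8,99.6,74)),("tip",(527.7,88,74))):
    q=K@(R@p+t);print(n,q[:2]/q[2])
E
```

```text
[521.74643834 154.72188465 191.55728975] [-3.14135623e+00 -5.75715494e-04 -6.08029187e-01]
knobtop [317.97507356 202.77497662]
mark [374.37676145 151.92554718]
tip [383.72572656 140.05055878]
```

View pics/w1.png

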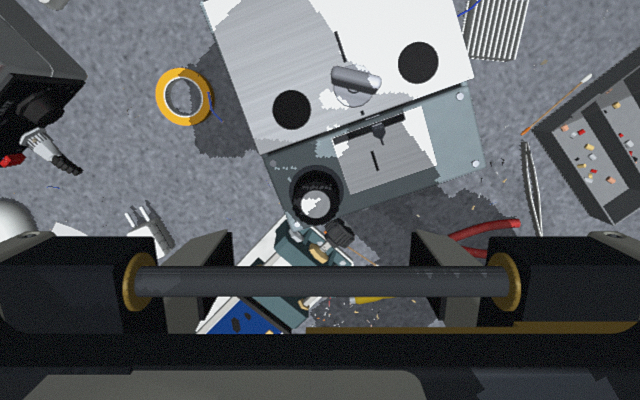

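The wrist view agrees: the knob top is at about (316,203) against a predicted (318,203), and the mark's end is at (374,152) as predicted. I'll descend and grip the knob.

Request:
{"method": "carry_out", "body": {"plan": [{"tx": 0.5,"ty": 3,"tz": -30,"rx": 0,"ry": 0,"rz": 0},{"tx": 0,"ty": 0,"tz": -30,"rx": 0,"ry": 0,"rz": 0},{"tx": 0,"ty": 0,"tz": -30,"rx": 0,"ry": 0,"rz": 0},{"tx": 0,"ty": 0,"tz": -22,"rx": 0,"ry": 0,"rz": 0},{"tx": 0,"ty": 0,"tz": 0,"rx": 0,"ry": 0,"rz": 0},{"tx": 0,"ty": 0,"tz": 0,"rx": 0,"ry": 0,"rz": 0}]}}

```text
time: 2.65
tool_pos: [522.9, 157.7, 80.2]
tcp_rot: [-3.14, -0.001, -0.608]
contact_force: [0.1, 0.3, -0.2]
grip_width: 91.9
finger_force: 0.0
```

Request:
{"method": "carry_out", "body": {"plan": [{"tx": 0,"ty": 0,"tz": 0,"rx": 0,"ry": 0,"rz": 0},{"tx": 0,"ty": 0,"tz": 0,"rx": 0,"ry": 0,"rz": 0},{"tx": 0,"ty": 0,"tz": 0,"rx": 0,"ry": 0,"rz": 0},{"tx": 0,"ty": 0,"tz": 0,"rx": 0,"ry": 0,"rz": 0},{"tx": 0,"ty": 0,"tz": 0,"rx": 0,"ry": 0,"rz": 0},{"tx": 0,"ty": 0,"tz": 0,"rx": 0,"ry": 0,"rz": 0},{"tx": 0,"ty": 0,"tz": 0,"rx": 0,"ry": 0,"rz": 0},{"tx": 0,"ty": 0,"tz": 0,"rx": 0,"ry": 0,"rz": 0}], "gripper": 0.7}}

```text
time: 3.45
tool_pos: [522.7, 159.3, 78.8]
tcp_rot: [-3.139, -0.0, -0.608]
contact_force: [2.3, 5.6, -1.5]
grip_width: 35.7
finger_force: 29.1
```

Request:
{"method": "carry_out", "body": {"plan": [{"tx": 0,"ty": 0.5,"tz": 0,"rx": 0,"ry": 0,"rz": 0.115},{"tx": 0,"ty": 0.5,"tz": 0,"rx": 0,"ry": 0,"rz": 0.115},{"tx": 0,"ty": 0,"tz": 0,"rx": 0,"ry": 0,"rz": 0.115},{"tx": 0,"ty": 0,"tz": 0,"rx": 0,"ry": 0,"rz": 0.115},{"tx": 0,"ty": 0,"tz": 0,"rx": 0,"ry": 0,"rz": 0.115},{"tx": 0,"ty": 0,"tz": 0,"rx": 0,"ry": 0,"rz": 0.115},{"tx": 0,"ty": 0,"tz": 0,"rx": 0,"ry": 0,"rz": 0},{"tx": 0,"ty": 0,"tz": 0,"rx": 0,"ry": 0,"rz": 0}]}}

```text
time: 4.25
tool_pos: [522.6, 159.3, 78.8]
tcp_rot: [3.141, -0.001, 0.08]
contact_force: [3.3, -0.6, -2.6]
grip_width: 35.4
finger_force: 29.1
```

```bash
python3 - <<'E'
from h import *
import cv2,pickle
m=bot.camera_model("wrist");a=bot.capture("wrist");b=bot.capture("top")
pickle.dump(m,open("w2.pkl","wb"))
b=cv2.resize(b[150:260,285:400],(690,600),interpolation=cv2.INTER_CUBIC)
cv2.imwrite("pics/w2.png",a[:,:,::-1]);cv2.imwrite("pics/t2.png",b[:,:,::-1])
E
```

```text
(no output)
```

View pics/w2.png

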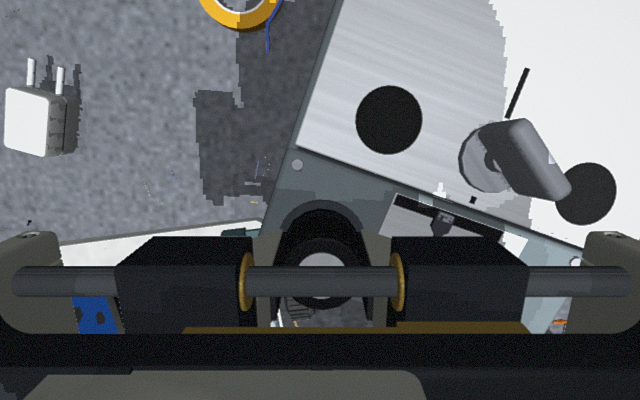

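The pointer tip is at (437,238) and the gripper hides the mark. I'll compare the two numerically.

```bash
python3 - <<'E'
from h import *
import pickle
y=-.256;c,s=np.cos(y),np.sin(y);R=np.array([[c,-s],[s,c]]);O=np.array([575.5,85.6])
for f,p in(("w1",(374,152)),("w1",(380,142)),("w2",(437,238))):
    q=ray(pickle.load(open(f+".pkl","rb")),p,74);print(f,p,q.round(1),(R.T@(q[:2]-O)).round(1))
E
```

```text
w1 (374, 152) [523.9  99.9  74. ] [-53.5   0.8]
w1 (380, 142) [528.1  91.4  74. ] [-47.3  -6.4]
w2 (437, 238) [531.3  98.5  74. ] [-46.    1.3]
```

The pointer is at y=1.3 and the mark at 0.8, so it is on the mark. I'll release, rise and go above the wing.

Request:
{"method": "carry_out", "body": {"plan": [{"tx": 0,"ty": 0,"tz": 0,"rx": 0,"ry": 0,"rz": 0},{"tx": 0,"ty": 0,"tz": 0,"rx": 0,"ry": 0,"rz": 0},{"tx": 0,"ty": 0,"tz": 0,"rx": 0,"ry": 0,"rz": 0},{"tx": 0,"ty": 0,"tz": 0,"rx": 0,"ry": 0,"rz": 0},{"tx": 0,"ty": 0,"tz": 30,"rx": 0,"ry": 0,"rz": 0},{"tx": 0,"ty": 0,"tz": 40,"rx": 0,"ry": 0,"rz": 0},{"tx": 0,"ty": 0,"tz": 40,"rx": 0,"ry": 0,"rz": 0},{"tx": 0,"ty": 0,"tz": 0,"rx": 0,"ry": 0,"rz": 0}], "gripper": 0.35}}

```text
time: 5.15
tool_pos: [524.7, 159.9, 194.4]
tcp_rot: [-3.141, -0.01, 0.083]
contact_force: [0.4, 0.1, -0.0]
grip_width: 59.8
finger_force: 0.0
```

Request:
{"method": "carry_out", "body": {"plan": [{"tx": 13.5,"ty": -18.5,"tz": 0,"rx": 0,"ry": 0,"rz": 0.142},{"tx": 13.5,"ty": -18.5,"tz": 0,"rx": 0,"ry": 0,"rz": 0.142},{"tx": 13.5,"ty": -18.5,"tz": 0,"rx": 0,"ry": 0,"rz": 0.142},{"tx": 13.5,"ty": -18.5,"tz": 0,"rx": 0,"ry": 0,"rz": 0.142},{"tx": 0,"ty": 0,"tz": 0,"rx": 0,"ry": 0,"rz": 0.142},{"tx": 0,"ty": 0,"tz": 0,"rx": 0.035,"ry": 0.135,"rz": 0},{"tx": 0,"ty": 0,"tz": 0,"rx": 0,"ry": 0,"rz": 0},{"tx": 0,"ty": 0,"tz": 0,"rx": 0,"ry": 0,"rz": 0}], "gripper": 0.5}}

```text
time: 5.95
tool_pos: [576.3, 85.1, 187.6]
tcp_rot: [-3.022, 0.069, 0.796]
contact_force: [0.3, -0.5, -0.9]
grip_width: 46.0
finger_force: 0.0
```

```bash
python3 - <<'E'
from h import *
import cv2,pickle
m=bot.camera_model("wrist");a=bot.capture("wrist")
pickle.dump(m,open("w3.pkl","wb"))
cv2.imwrite("pics/w3.png",a[:,:,::-1]);print(bot.get_obs()["tool_pos"],bot.get_obs()["tcp_rot"])
E
```

```text
[575.96442936  85.36716348 188.20269986] [-3.02259957  0.06882667  0.79641409]
```

View pics/w3.png

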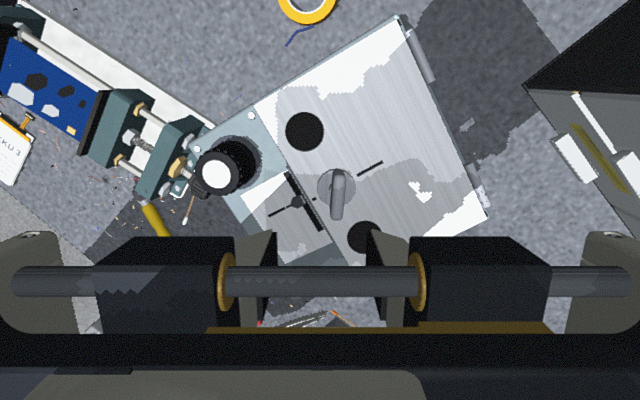

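The pointer, at about (297,203), is in line with the mark, which runs from (287,207) to (270,216), and with the panel lines. The wing's upper edge runs vertically from about (338,172) to (337,216), parallel to the pads. I'll check the wing position.

```bash
python3 - <<'E'
from h import *
import pickle
m=pickle.load(open("w3.pkl","rb"))
y=-.256;c,s=np.cos(y),np.sin(y);R=np.array([[c,-s],[s,c]]);O=np.array([575.5,85.6])
for p in((338,172),(337.5,194),(337,216)):
    q=ray(m,p,121.6);print(p,q.round(1),(R.T@(q[:2]-O)).round(1))
K,Rc,t=(np.array(m[k]) for k in("camera_matrix","R","t"))
for b,z in(((5.4,0),121.6),((.5,0),87),((.5,50),87),((.5,-50),87)):
    w=O+R@b;q=K@(Rc@[*w,z]+t);print(b,z,q[:2]/q[2])
E
```

```text
(338, 172) [595.4  99.4 121.6] [15.7 18.3]
(337.5, 194) [584.1  88.1 121.6] [7.7 4.6]
(337, 216) [572.2  76.3 121.6] [-0.8 -9.8]
(5.4, 0) 121.6 [337.89821322 200.87767205]
(0.5, 0) 87 [335.67568887 188.74872398]
(0.5, 50) 87 [303.98743501 134.33181613]
(0.5, -50) 87 [364.71559437 238.6177344 ]
```

The wing's position matches the prediction to within a millimetre. I'll descend and grip.

Request:
{"method": "carry_out", "body": {"plan": [{"tx": 1,"ty": 0.3,"tz": -30,"rx": 0,"ry": 0,"rz": 0},{"tx": 0,"ty": 0,"tz": -30,"rx": 0,"ry": 0,"rz": 0},{"tx": 0,"ty": 0,"tz": -20,"rx": 0,"ry": 0,"rz": 0},{"tx": 0,"ty": 0,"tz": -12,"rx": 0,"ry": 0,"rz": 0},{"tx": 0,"ty": 0,"tz": 0,"rx": 0,"ry": 0,"rz": 0},{"tx": 0,"ty": 0,"tz": 0,"rx": 0,"ry": 0,"rz": 0}]}}

```text
time: 6.6
tool_pos: [577.4, 85.9, 97.9]
tcp_rot: [-3.022, 0.068, 0.797]
contact_force: [-0.1, 0.7, 0.5]
grip_width: 45.9
finger_force: 0.0
```

Request:
{"method": "carry_out", "body": {"plan": [{"tx": 0,"ty": 0,"tz": 0,"rx": 0,"ry": 0,"rz": 0},{"tx": 0,"ty": 0,"tz": 0,"rx": 0,"ry": 0,"rz": 0},{"tx": 0,"ty": 0,"tz": 0,"rx": 0,"ry": 0,"rz": 0},{"tx": 0,"ty": 0,"tz": 0,"rx": 0,"ry": 0,"rz": 0},{"tx": 0,"ty": 0,"tz": 0,"rx": 0,"ry": 0,"rz": 0},{"tx": 0,"ty": 0,"tz": 0,"rx": 0,"ry": 0,"rz": 0},{"tx": 0,"ty": 0,"tz": 0,"rx": 0,"ry": 0,"rz": 0}], "gripper": 0.95}}

```text
time: 7.3
tool_pos: [577.4, 85.2, 96.8]
tcp_rot: [-3.022, 0.069, 0.797]
contact_force: [2.9, -3.2, 1.0]
grip_width: 9.4
finger_force: 29.8
```

Request:
{"method": "carry_out", "body": {"plan": [{"tx": 0,"ty": 0,"tz": 0,"rx": -0.0178,"ry": 0.0046,"rz": -0.1303},{"tx": 0,"ty": 0,"tz": 0,"rx": -0.0178,"ry": 0.0046,"rz": -0.1303},{"tx": 0,"ty": 0,"tz": 0,"rx": -0.0178,"ry": 0.0046,"rz": -0.1303},{"tx": 0,"ty": 0,"tz": 0,"rx": -0.0178,"ry": 0.0046,"rz": -0.1303},{"tx": 0,"ty": 0,"tz": 0,"rx": -0.0178,"ry": 0.0046,"rz": -0.1303},{"tx": 0,"ty": 0,"tz": 0,"rx": -0.0178,"ry": 0.0046,"rz": -0.1303},{"tx": 0,"ty": 0,"tz": 0,"rx": -0.0178,"ry": 0.0046,"rz": -0.1303},{"tx": 0,"ty": 0,"tz": 0,"rx": -0.0178,"ry": 0.0046,"rz": -0.1303},{"tx": 0,"ty": 0,"tz": 0,"rx": 0,"ry": 0,"rz": 0},{"tx": 0,"ty": 0,"tz": 0,"rx": 0,"ry": 0,"rz": 0},{"tx": 0,"ty": 0,"tz": 0,"rx": 0,"ry": 0,"rz": 0}]}}

```text
time: 8.4
tool_pos: [577.0, 86.5, 96.9]
tcp_rot: [-3.141, 0.14, -0.257]
contact_force: [1.6, 5.8, 1.5]
grip_width: 9.1
finger_force: 30.0
```

Request:
{"method": "carry_out", "body": {"plan": [{"tx": 0,"ty": 0,"tz": 0,"rx": 0,"ry": 0,"rz": 0},{"tx": 0,"ty": 0,"tz": 0,"rx": 0,"ry": 0,"rz": 0},{"tx": 0,"ty": 0,"tz": 0,"rx": 0,"ry": 0,"rz": 0},{"tx": 0,"ty": 0,"tz": 0,"rx": 0,"ry": 0,"rz": 0},{"tx": 3,"ty": -1,"tz": 25,"rx": 0,"ry": 0,"rz": 0},{"tx": 4,"ty": -1,"tz": 30,"rx": 0,"ry": 0,"rz": 0},{"tx": 0,"ty": 0,"tz": 35,"rx": 0,"ry": 0,"rz": 0},{"tx": 0,"ty": 0,"tz": 0,"rx": -0.035,"ry": -0.135,"rz": 0},{"tx": 0,"ty": 0,"tz": 0,"rx": 0,"ry": 0,"rz": 0},{"tx": 0,"ty": 0,"tz": 0,"rx": 0,"ry": 0,"rz": 0}], "gripper": 0.5}}

```text
time: 9.4
tool_pos: [583.1, 83.7, 186.8]
tcp_rot: [3.14, 0.004, -0.259]
contact_force: [-0.2, 0.1, -0.1]
grip_width: 45.9
finger_force: 0.0
```

```bash
python3 - <<'E'
from h import *
import cv2,pickle
m=bot.camera_model("wrist");a=bot.capture("wrist")
pickle.dump(m,open("w4.pkl","wb"))
cv2.imwrite("pics/w4.png",a[:,:,::-1]);print(bot.get_obs()["tool_pos"],bot.get_obs()["tcp_rot"])
E
```

```text
[583.87390305  83.49493712 186.5397281 ] [ 3.1404565   0.0031591  -0.25982454]
```

View pics/w4.png

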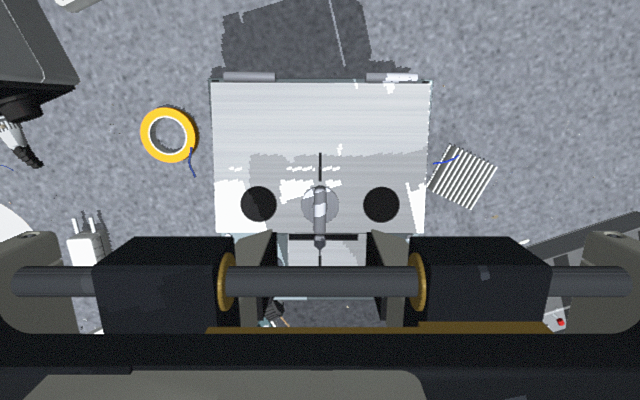

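The wing, spanning (320,190) to (320,245), lines up with the panel line at column 320 and the mark at (320,262). The right pad is at (381,204). I'll shut the fingers and go above the right pad.

Request:
{"method": "carry_out", "body": {"plan": [{"tx": -10,"ty": -23,"tz": 0,"rx": 0,"ry": 0,"rz": 0},{"tx": -10,"ty": -23,"tz": 0,"rx": 0,"ry": 0,"rz": 0},{"tx": 0,"ty": 0,"tz": -20,"rx": 0,"ry": 0,"rz": 0},{"tx": 0,"ty": 0,"tz": -30,"rx": 0,"ry": 0,"rz": 0},{"tx": 0,"ty": 0,"tz": -30,"rx": 0,"ry": 0,"rz": 0},{"tx": 0,"ty": 0,"tz": -8,"rx": 0,"ry": 0,"rz": 0},{"tx": 0,"ty": 0,"tz": 0,"rx": 0,"ry": 0,"rz": 0},{"tx": 0,"ty": 0,"tz": 0,"rx": 0,"ry": 0,"rz": 0}], "gripper": 1}}

```text
time: 10.25
tool_pos: [565.0, 37.5, 99.5]
tcp_rot: [3.141, -0.0, -0.26]
contact_force: [0.3, 0.4, -0.0]
grip_width: 0.7
finger_force: 0.0
```

Request:
{"method": "carry_out", "body": {"plan": [{"tx": 0,"ty": 0,"tz": -4,"rx": 0,"ry": 0,"rz": 0},{"tx": 0,"ty": 0,"tz": -4,"rx": 0,"ry": 0,"rz": 0},{"tx": 0,"ty": 0,"tz": -4,"rx": 0,"ry": 0,"rz": 0},{"tx": 0,"ty": 0,"tz": -4,"rx": 0,"ry": 0,"rz": 0},{"tx": 0,"ty": 0,"tz": -3,"rx": 0,"ry": 0,"rz": 0},{"tx": 0,"ty": 0,"tz": -2,"rx": 0,"ry": 0,"rz": 0},{"tx": 0,"ty": 0,"tz": 0,"rx": 0,"ry": 0,"rz": 0},{"tx": 0,"ty": 0,"tz": 0,"rx": 0,"ry": 0,"rz": 0}]}}

```text
time: 11.05
tool_pos: [563.3, 37.9, 77.8]
tcp_rot: [3.141, 0.002, -0.26]
contact_force: [-3.3, 1.4, 6.2]
grip_width: 0.4
finger_force: 2.7
```

Request:
{"method": "carry_out", "body": {"plan": [{"tx": 0,"ty": 0,"tz": -1.5,"rx": 0,"ry": 0,"rz": 0},{"tx": 0,"ty": 0,"tz": -1.5,"rx": 0,"ry": 0,"rz": 0},{"tx": 0,"ty": 0,"tz": -1,"rx": 0,"ry": 0,"rz": 0},{"tx": 0,"ty": 0,"tz": 0,"rx": 0,"ry": 0,"rz": 0},{"tx": 0,"ty": 0,"tz": 0,"rx": 0,"ry": 0,"rz": 0},{"tx": 0,"ty": 0,"tz": 0,"rx": 0,"ry": 0,"rz": 0}]}}

```text
time: 11.65
tool_pos: [563.3, 37.9, 74.0]
tcp_rot: [3.141, 0.001, -0.26]
contact_force: [-4.1, 1.4, 6.2]
grip_width: 0.4
finger_force: 3.1
```

Request:
{"method": "carry_out", "body": {"plan": [{"tx": 0,"ty": 0,"tz": -1,"rx": 0,"ry": 0,"rz": 0},{"tx": 0,"ty": 0,"tz": -1,"rx": 0,"ry": 0,"rz": 0},{"tx": 0,"ty": 0,"tz": 0,"rx": 0,"ry": 0,"rz": 0},{"tx": 0,"ty": 0,"tz": 0,"rx": 0,"ry": 0,"rz": 0},{"tx": 0,"ty": 0,"tz": 0,"rx": 0,"ry": 0,"rz": 0}]}}

```text
time: 12.15
tool_pos: [563.4, 37.9, 73.0]
tcp_rot: [3.141, 0.001, -0.26]
contact_force: [-7.4, 1.1, 14.6]
grip_width: 0.4
finger_force: 7.0
```

At z=73 the force jumped from 6 to 15 N, so the panel is seated flush. A pin jam would have stopped it near z=81. I'll hand in.

```bash
python3 -c "
from plant import bot
o=bot.get_obs();print(o['tool_pos'],o['contact_force']);print(bot.close_job())"
```

```text
[563.39504325  37.89138815  73.02160588] [-7.36615373  1.1149155  14.600109  ]
the job is handed in; nothing more can be done
None
```

I handed the job in with the pointer on the mark, the wing in line with the panel lines, and the panel held shut at about 15 N; `close_job()` returned no verdict.

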